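Hang the parts pail by its bail

TASK

The low, wide steel pail has its wire bail folded down. Swing that bail upright while the pail stays standing on the bench, then lift the pail by the bail and hang it on the two-armed stand, the bail's wire lying across both arms and the pail hanging free. Do not tip the pail, and leave the taller, narrower steel pail where it is.

Things in the scene. Friction and masses are not known exactly. Their poses are not given: they have to be found in the camera images.
- pail: The low, wide, open steel pail, 60 mm high, 106 mm across the rim, about 0.42 kg, most of it in the thick floor. Origin: centre of its underside; z up. Its bail hinges on studs at local y = -60 and +60 mm, 50 mm above the underside (hinge line parallel to local y), and lies folded to the local -x side.
- pail_bail (a joint): Angle of that pail's bail from upright, rad: 0 = upright, + = folded to the pail's -x side (limits -1.38 to +1.38). A light hinge with slight friction: the bail stays at whatever angle it is left.
- bail_mid (a point): Middle of the bail's straight crossbar, parallel to the pail's y, 100 mm from the hinge line (at joint value a: pail-local x = -100 sin a, z = 50 + 100 cos a mm). 5 mm wire, bail 120 mm wide. Here sits a black sleeve, 12 mm thick, 32 mm long, that turns freely on the wire, so a pinch across it can hold on while the bail swings. Axes: y along the bar, z away from the hinge.
- arms_rest (a point): Fixed stand, two 8 mm arms 72 mm apart. Point: midway between them, where the crossbar's middle is when its bare wire lies in both V bends, 200 mm above the bench. y across the arms (the bar lies along y), -x to their ends, 24 mm off, 22 mm higher; behind, 18 mm higher; posts at x +78 mm. The pail, wider than the gap, comes in from -x: bar over the ends, pail below the arms, 16 mm side play.
- tall_pail: The other steel pail, a bystander: 115 mm high, 68 mm across the rim, its bail folded down to its local -x side too. Origin: centre of its underside. It stays where it is.

How it is judged (in metres and radians):
On the way:
1. the bail is upright (within 0.25 rad) while the pail stands on the bench (value of joint pail_bail between -0.25 and 0.25 rad and height (world z) of pail below 0.01 m and angle between pail's own z axis and vertical below 0.17 rad), for 0.1 s.
At the end, for the whole second after the job is handed in: The low pail hangs from the stand: the middle of its crossbar within 15 mm (along the arms), 25 mm (across them) and 12 mm (height) of the rest point, the bail bearing on the stand, the pail clear of the bench, within 20 degrees of upright and nearly still (under 0.08 m/s) (contact force between pail_bail and stand above 1 N and x of bail_mid in the frame of arms_rest between -0.015 and 0.015 m and y of bail_mid in the frame of arms_rest between -0.025 and 0.025 m and z of bail_mid in the frame of arms_rest between -0.012 and 0.012 m and height (world z) of pail above 0.015 m and angle between pail's own z axis and vertical below 0.35 rad and linear speed of pail below 0.08 m/s); the robot touches nothing.
It fails at once if the pail is tipped more than 40 degrees (angle between pail's own z axis and vertical above 0.7 rad).
It fails at once if the taller pail is moved more than 30 mm or tipped (distance of tall_pail from where it was at the start of the episode above 0.03 m or angle between tall_pail's own z axis and vertical above 0.35 rad).
It also fails if it takes over 56 s, if anything falls off the work surface, if the arm or the gripper's body presses on something with over 40 N, if the wrist force passes 120 N, or if a joint passes its speed limit or range.

ROBOT

A 6-joint arm with a two-finger parallel gripper is mounted at the origin on a cart in front of the work surface, level with it; the furniture and walls round the work are solid. World frame = base frame: x ahead of the robot, y to its left, z up, the work surface at z = 0. Lengths are in mm, angles in degrees, forces in N, time in s.
With the tool pointing down it reaches from about 350 to 850 mm from the base axis. Payload 8.1 kg.
Tool frame: the origin (TCP) lies at the centre of the arm's flange, where the gripper is bolted on; the fingertips stand 173 mm ahead of it and the grasp point (between the pads) lies 155 mm ahead of it; z points along the fingers, y is the line along which they close (so a half turn about z gives the same grasp; the last joint's range is limited). The gripper opens to 85 mm and grips with 20 to 120 N. Pads are 22 mm wide; open, the fingers measure 114 mm over their backs; the gripper's body (76 mm by 85 mm) begins 54 mm behind the grasp point. The pads swing forward as they close: fully open they stand 13 mm farther back than shut.
Start: joints at [-69.236, 7.471, 85.268, -0, 87.261, -4.893], TCP at [259.81, -540.838, 404.692] pointing down, gripper open.
Joint ranges: [-169.43, 169.43], [-51.17, 129.36], [1.28, 143.12], [-76.62, 256.62], [0, 156.53], [-152.29, 152.29]. Speed limits (degrees/s): [136.94, 136.94, 159.86, 180, 180, 180].

INTERFACE

Orientations are given as [roll, pitch, yaw] about the fixed x, y, z axes, in that order (R = Rz(yaw) Ry(pitch) Rx(roll)).
In Python, from bench import * gives the robot as it stands.
- The arm moves only by the shell command python3 -m jog 'ROWS' [FORCE]. ROWS is text: rows parted by semicolons, each of 7 numbers parted by spaces: the shift along the tool's x, y, z scaled (see below), then the turn, a rotation vector about the tool's x, y, z scaled (see below), then the closure, from -1 (fully open) to 1 (shut). In form: tx ty tz wx wy wz hand; .... A call has 1 to 5 rows; each row shifts and turns the commanded pose from where the row before left it, along the tool's axes as they then stand; what a row does not reach is not made up. The controller multiplies each number of a shift by 0.1 m and each number of a turn by 60 degrees. A row lasts 1/8 s, in which the tool goes at most 62.5 mm and 10.7 degrees, less where a joint would pass 70% of its speed; a pose out of reach is approached as far as the arm can. A call with a number of a shift or a turn outside -1 to 1 is refused whole. A call with a gripper value outside its range is refused whole. The fingers move at their own pace and stop on an object; FORCE is the grip in N (left out, the last holds). Time passes only in rows, so rows that do not move let the fingers close. It gives the time, the measured TCP pose, the force, the opening and the grip force at its end, in the units of the state.
- sense(): the state, without advancing time (a new reading comes with each control period).
- snapshot(name): name is "scene" or "side" or "wrist"; returns a dict with "img" (420x560x3 uint8, red, green, blue), "fx", "fy", "cx", "cy" (pixels), "extrinsics" (4x4, takes a point from camera to world coordinates). Camera axes: x right, y down, z forward; pixel columns grow to the right and rows downward; lengths in mm; the calibration is good to about 2 mm. A picture is of the moment at which its call begins. There is no depth.
- hand_in(): hands the job in; it is judged then, once.
The state is a dict: "time": time; "joint_pos": joint angles; "qd": joint speeds; "joint_efforts": joint torques, N m; "tool_pos": TCP position; "tcp_rot": TCP orientation; "ft_force": force on the tool from outside, world axes, zero at the start; "wrist_torque": the same for the moment, N m; "finger_gap": finger opening in mm; "grip_force": force on a finger pad.
Only numpy, scipy, OpenCV 4.12 (cv2) and the standard library are available. Lean on these libraries where they do the work, as an engineer would, in place of code of your own. Each camera call takes 0.05 s, during which the arm holds its last target. There are 200 camera calls.

## Working session

There is one attempt and no reset: what is moved stays moved. The work goes in short steps, Python scripts to look and compute and a shell command to move; the robot and the scene stay as the last step left them, time stands still between calls to the robot, and variables do not carry over. Pictures are saved under pics/ and viewed, at most 10 in all, crops included, and the job is handed in when it is done.

```bash
mkdir -p pics
python3 - <<'E'
from bench import *
import cv2,numpy as np,pickle
ims=[]
for n in("scene","side"):
    s=snapshot(n);pickle.dump(s,open(n+'.pkl','wb'));cv2.imwrite(f'pics/{n}0.png',s["img"][:,:,::-1]);print(n,s["fx"],s["cx"],s["cy"],np.round(s["extrinsics"],3).tolist())
print({k:v for k,v in sense().items()})
E
```

```text
scene 404.26834093938396 283.8439445375068 208.37403223492922 [[-0.653, -0.476, 0.589, 53.607], [-0.757, 0.416, -0.504, 541.218], [-0.005, -0.775, -0.632, 662.309], [0.0, 0.0, 0.0, 1.0]]
side 458.968412031798 284.82280473093783 207.3835936127467 [[0.99, -0.092, 0.104, 444.183], [-0.137, -0.515, 0.846, -781.173], [-0.024, -0.852, -0.522, 667.796], [0.0, 0.0, 0.0, 1.0]]
{'time': 0.1, 'joint_pos': array([-6.92359604e+01,  7.50966456e+00,  8.53234481e+01,  2.24352954e-04,
        8.72637238e+01, -4.89383279e+00]), 'qd': array([-0.0224529 , -0.03152186, -0.21112029,  0.05191372, -0.05521038,
       -0.00033963]), 'joint_efforts': array([ 8.65097809e-04, -5.70952606e+01, -5.01940048e+01, -2.12217851e-04,
        8.29656143e-03, -9.10482731e-05]), 'tool_pos': array([ 259.73442866, -540.62792596,  403.75683158]), 'tcp_rot': array([-1.79903536e+02, -8.48434719e-03,  2.56578544e+01]), 'ft_force': array([-0.28428165, -0.93874411,  0.22492895]), 'wrist_torque': array([-0.0304489 , -0.04270822,  0.03704672]), 'grip_force': 0.0, 'finger_gap': 85.37162587987709}
```

View pics/scene0.png

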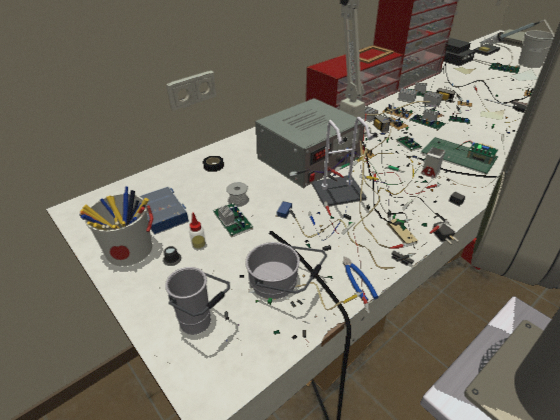

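View pics/side0.png

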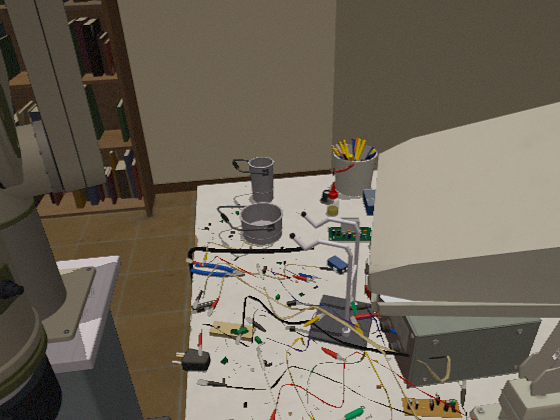

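The pail is near scene (273,270) with its sleeve near (318,268), and side (262,222) with its sleeve near (223,213). The stand's arm ends are at side (292,236) and (303,213), and its posts are near (350,280). I'll enlarge both views.

Run:
```python
import cv2,numpy as np,pickle
a=pickle.load(open('scene.pkl','rb'))['img'][110:310,235:370];b=pickle.load(open('side.pkl','rb'))['img'][150:350,205:385]
f=lambda i,w:cv2.resize(i,(w,600),interpolation=cv2.INTER_CUBIC)
c=np.hstack([f(a,405),f(b,540)])
cv2.imwrite('pics/c1.png',cv2.resize(c,None,fx=800/945,fy=800/945)[:,:,::-1])
```

```text
(no output)
```

View pics/c1.png

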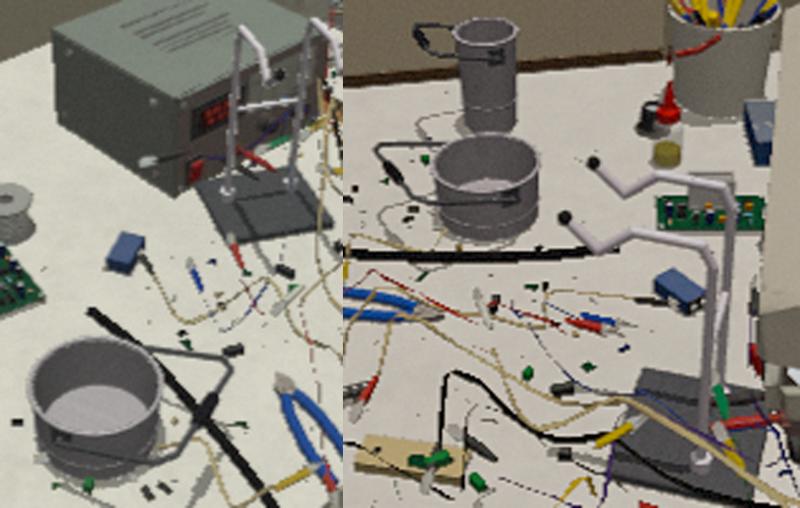

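```bash
cat > h.py <<'E'
import numpy as np,pickle
def ray(s,u,v):
    E=np.array(s['extrinsics']);return E[:3,3],E[:3,:3]@[(u-s['cx'])/s['fx'],(v-s['cy'])/s['fy'],1]
def onz(s,u,v,z):
    o,d=ray(s,u,v);return o+d*(z-o[2])/d[2]
def tri(*L):
    A=np.zeros((3,3));b=np.zeros(3);R=[]
    for s,u,v in L:
        o,d=ray(s,u,v);d=d/np.linalg.norm(d);P=np.eye(3)-np.outer(d,d);A+=P;b+=P@o;R.append((P,o))
    x=np.linalg.solve(A,b);return np.round(x,1),[round(float(np.linalg.norm(P@(x-o))),1) for P,o in R]
E
python3 - <<'E'
from h import *
import cv2
a=pickle.load(open('scene.pkl','rb'));b=pickle.load(open('side.pkl','rb'))
print('sleeve',tri((a,315.7,270.2),(b,224.7,217.7)))
print('rim a',onz(a,273.2,258.8,60),'b',onz(b,261.7,214.6,60),tri((a,273.2,258.8),(b,261.7,214.6)))
for p in((292.4,235.8),(303.4,213.8)):print('tip',onz(b,*p,221))
for p in((305.4,247.6),(316,226)):print('V',onz(b,*p,194))
print('stud b',onz(b,270,227.2,50)); print('scene stud',onz(a,235+62/2.54,110+437/2.54,50),onz(a,235+150/2.54,110+350/2.54,50))
print('tip a',tri((a,343.3,138.7),(b,303.4,213.8)),tri((a,343.3,138.7),(b,292.4,235.8)))
print('tall b',onz(b,205+(487-343)/2.54,150+30/2.54,115))
# bright dark detection of tips
for n,s,(x0,x1,y0,y1) in(('side',b,(280,315,200,245)),('scene',a,(335,385,125,150))):
    g=s['img'][y0:y1,x0:x1].max(2);k,l,st,c=cv2.connectedComponentsWithStats((g<50).astype(np.uint8))
    print(n,[(st[i,4],np.round(c[i]+[x0,y0],1).tolist()) for i in range(1,k) if st[i,4]>4])
E
```

```text
sleeve (array([414.3, 152.7,  78.4]), [0.2, 0.2])
rim a [505.26470222 184.22981478  60.        ] b [504.44399774 179.88309504  60.        ] (array([505.4, 183.3,  58.4]), [0.9, 0.9])
tip [ 533.45449837 -150.58224728  221.        ]
tip [563.66694367 -85.26658432 221.        ]
V [ 555.61908979 -151.29941653  194.        ]
V [586.58483355 -88.82204127 194.        ]
stud b [519.8419121  135.61248604  50.        ]
scene stud [482.37438216 238.53619666  50.        ] [508.33138979 124.04884504  50.        ]
tip a (array([566.7, -73.7, 214.6]), [1.4, 1.4]) (array([559.1, -90.6, 195.1]), [22.6, 22.6])
tall b [524.68145554 364.24870894 115.        ]
side [(np.int32(15), [303.3, 213.7]), (np.int32(18), [291.9, 235.3])]
scene [(np.int32(12), [381.2, 127.2]), (np.int32(11), [374.8, 134.8]), (np.int32(12), [344.8, 139.1])]
```

Run:
```python
from h import *
a=pickle.load(open('scene.pkl','rb'));b=pickle.load(open('side.pkl','rb'))
print(tri((a,344.8,139.1),(b,303.3,213.7)))
for p in((381.2,127.2),(374.8,134.8)):print(tri((a,*p),(b,291.9,235.3)))
print('post',onz(b,346,331,8),onz(a,235+226/2.54,110+190/2.54,8),onz(a,235+290/2.54,110+185/2.54,8))
from scipy.spatial.transform import Rotation as R
from bench import *
s=sense();print(s['tool_pos'],s['tcp_rot'])
w=snapshot('wrist');E=np.array(w['extrinsics']);T=R.from_euler('xyz',s['tcp_rot'],degrees=True).as_matrix()
print('cam in tool',T.T@(E[:3,3]-s['tool_pos']),np.round(T.T@E[:3,:3],2).tolist(),w['fx'])
```

```text
(array([565.1, -75.3, 214.8]), [0.1, 0.1])
(array([ 531.9, -158.2,  227.8]), [0.5, 0.5])
(array([ 534. , -140.3,  214.8]), [0.1, 0.1])
post [ 629.0338664  -178.74391163    8.        ] [ 667.81107399 -130.45815827    8.        ] [ 628.42984312 -189.55883562    8.        ]
[ 259.73442866 -540.62792596  403.75683158] [-1.79903536e+02 -8.48434719e-03  2.56578544e+01]
cam in tool [65.72557589  0.4943004  30.83896435] [[0.0, -0.96, -0.27], [1.0, -0.0, 0.0], [-0.0, -0.27, 0.96]] 361.67196368205094
```

Triangulation agrees closely across the views:
- **Sleeve:** (414,153,78)
- **Pail:** centre (505,182), yaw about 18°
- **Arm tips:** (565,-75) and (534,-140), giving a rest point near (571,-118,200) with yaw about -25.6°

Next I'll move above the sleeve.

```bash
python3 -m jog '.37 -.46 0 0 0 0 .2;.37 -.46 0 0 0 0 .2;.37 -.46 0 0 0 0 .2;.37 -.46 0 0 0 0 .2;.37 -.46 0 0 0 0 .2'
python3 -m jog '.37 -.46 0 0 0 0 .2;.37 -.46 0 0 0 0 .2;.37 -.46 0 0 0 0 .2;.37 -.46 0 0 0 0 .2;.37 -.46 0 0 0 0 .2'
python3 -m jog '.35 -.46 0 0 0 -.16 .2;0 0 0 0 0 -.16 .2;0 0 0 0 0 -.16 .2;0 0 0 0 0 -.16 .2;0 0 0 0 0 -.16 .2'
python3 -m jog '0 0 0 0 0 -.16 .2;0 0 0 0 0 -.16 .2;0 0 0 0 0 -.16 .2;0 0 0 0 0 -.09 .2;0 0 0 0 0 0 .2'
```

```text
time: 0.78
tool_pos: [326.9, -251.6, 404.4]
tcp_rot: [-180.0, -0.0, 25.6]
ft_force: [1.5, 0.4, 0.3]
finger_gap: 34.0
grip_force: 0.0
time: 1.4
tool_pos: [394.0, 36.0, 404.8]
tcp_rot: [180.0, -0.0, 25.7]
ft_force: [0.5, -0.4, 0.3]
finger_gap: 34.2
grip_force: 0.0
time: 2.02
tool_pos: [405.7, 90.8, 404.4]
tcp_rot: [-180.0, 0.0, 74.0]
ft_force: [0.7, -0.2, 0.1]
finger_gap: 34.0
grip_force: 0.0
time: 2.65
tool_pos: [405.7, 90.6, 404.5]
tcp_rot: [-180.0, -0.0, 107.8]
ft_force: [0.0, -0.0, 0.0]
finger_gap: 34.0
grip_force: 0.0
```

```bash
cat >> h.py <<'E'
def proj(s,p):
    E=np.array(s['extrinsics']);q=E[:3,:3].T@(np.array(p)-E[:3,3]);return np.round([s['cx']+s['fx']*q[0]/q[2],s['cy']+s['fy']*q[1]/q[2]],1)
E
python3 - <<'E'
from h import *
from bench import *
import cv2
w=snapshot('wrist');pickle.dump(w,open('w.pkl','wb'));cv2.imwrite('pics/w1.png',w['img'][:,:,::-1])
print(proj(w,[414.3,152.7,78.4]),proj(w,[505,182,60]))
E
```

```text
[312.4 124.3] [423.4 123.4]
```

View pics/w1.png

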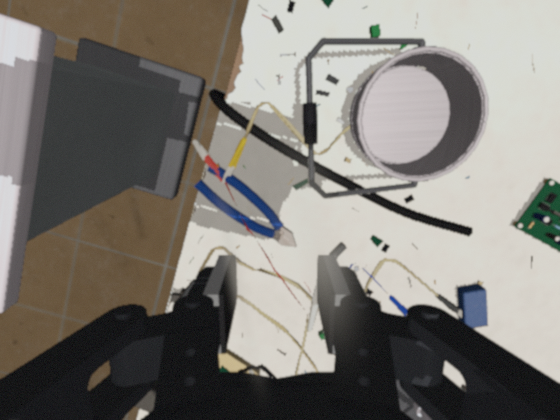

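The sleeve is at (310,123), against a predicted (312,124). The crossbar runs from (309,57) to (313,183), and the rim centre is near (420,114).

Run:
```python
from h import *
from scipy.spatial.transform import Rotation as R
from bench import *
w=pickle.load(open('w.pkl','rb'))
p,q=onz(w,309,57,78.4),onz(w,313,183,78.4);d=p-q;print('bar len',np.linalg.norm(d),'yaw',np.degrees(np.arctan2(d[1],d[0]))-90)
s=onz(w,310,123,78.4);print('sleeve',s,'pail',onz(w,420,114,60))
a=pickle.load(open('scene.pkl','rb'));b=pickle.load(open('side.pkl','rb'))
print(tri((a,315.7,270.2),(b,224.7,217.7),(w,310,123)))
st=sense();T=R.from_euler('xyz',st['tcp_rot'],degrees=True).as_matrix()
print('tool delta to TCP above',T.T@(np.r_[s[:2],233]-st['tool_pos']))
```

```text
bar len 97.11317252266106 yaw 21.16267784002177
sleeve [412.15379424 153.083443    78.4       ] pail [499.18290269 188.18034331  60.        ]
(array([413.5, 153. ,  78.5]), [0.9, 0.7, 1.4])
tool delta to TCP above [ 57.52034205  25.20619266 171.5258318 ]
```

```bash
python3 -m jog '.2 .09 .3 0 0 0 .2;.2 .08 .3 0 0 0 .2;.175 .085 .2 0 0 0 .2;0 0 .2 0 0 -.053 .2;0 0 0 0 0 0 .2'
python3 -m jog '0 0 .25 0 0 0 .2;0 0 .25 0 0 0 .2;0 0 .215 0 0 0 .2;0 0 0 0 0 0 .2;0 0 0 0 0 0 .2'
python3 - <<'E'
from h import *
from bench import *
import cv2
w=snapshot('wrist');s=snapshot('side')
print(sense()['tool_pos'],sense()['tcp_rot'])
cv2.imwrite('pics/w2.png',np.hstack([w['img'],cv2.resize(s['img'][160:280,160:320],None,fx=2,fy=2)[:210].repeat(2,0)[:,:240] if 0 else cv2.resize(s['img'][160:300,200:280],(240,420))])[:,:,::-1])
E
```

```text
time: 3.32
tool_pos: [411.6, 153.2, 302.9]
tcp_rot: [-179.8, -0.0, 110.9]
ft_force: [0.3, -0.5, -0.5]
finger_gap: 34.6
grip_force: 0.0
time: 3.95
tool_pos: [413.1, 153.2, 234.7]
tcp_rot: [179.9, 0.0, 111.0]
ft_force: [0.9, -0.3, 0.3]
finger_gap: 34.0
grip_force: 0.0
[413.19635131 153.27567731 234.78196393] [1.79862849e+02 1.73817172e-02 1.10989806e+02]
```

View pics/w2.png

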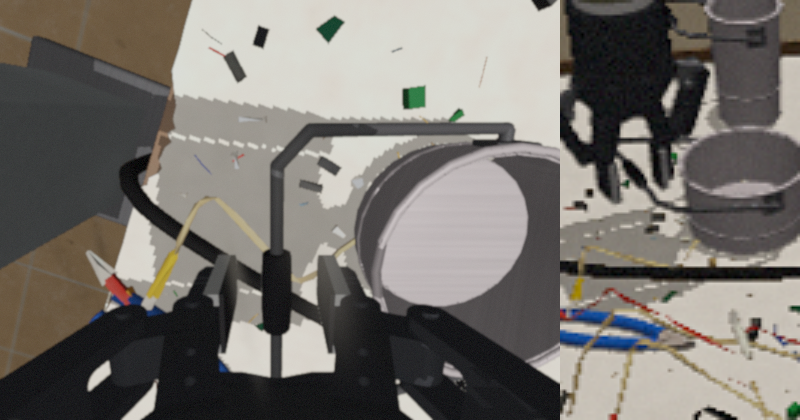

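The sleeve (277,292) sits between the pads and the bar is parallel to them, so I'll close.

```bash
python3 -m jog '0 0 0 0 0 0 1;0 0 0 0 0 0 1;0 0 0 0 0 0 1;0 0 0 0 0 0 1;0 0 0 0 0 0 1' 50
python3 - <<'E'
from bench import *
import numpy as np
p=sense()['tool_pos'];print(p)
a0=np.arccos(.287);r=100
for k in range(0,11):
    a=a0*(1-k/10);print(k,np.round([-100*np.sin(a)+100*np.sin(a0),100*np.cos(a)-100*np.cos(a0)],1))
E
```

```text
time: 4.68
tool_pos: [412.6, 153.2, 233.3]
tcp_rot: [180.0, 0.0, 111.0]
ft_force: [2.3, 0.3, -0.2]
finger_gap: 10.2
grip_force: 48.7
[412.55887694 153.19936145 233.28699047]
0 [0. 0.]
1 [ 4.4 12. ]
2 [10.4 23.3]
3 [17.7 33.8]
4 [26.3 43.2]
5 [36.1 51.5]
6 [46.8 58.5]
7 [58.3 64. ]
8 [70.5 68. ]
9 [83.  70.5]
10 [95.8 71.3]
```

```bash
python3 -m jog '0 .044 -.12 0 0 0 1;0 .06 -.113 0 0 0 1;0 .073 -.105 0 0 0 1;0 .086 -.094 0 0 0 1;0 0 0 0 0 0 1'
python3 -m jog '0 .098 -.083 0 0 0 1;0 .107 -.07 0 0 0 1;0 .115 -.055 0 0 0 1;0 0 0 0 0 0 1;0 0 0 0 0 0 1'
```

```text
time: 5.3
tool_pos: [438.1, 163.0, 278.2]
tcp_rot: [179.9, 0.0, 111.0]
ft_force: [-5.4, -2.9, 7.1]
finger_gap: 10.4
grip_force: 49.7
time: 5.92
tool_pos: [467.3, 174.2, 298.1]
tcp_rot: [179.9, 0.0, 111.0]
ft_force: [-3.4, -2.1, 8.4]
finger_gap: 10.0
grip_force: 50.4
```

```bash
python3 -m jog '0 .122 -.05 0 0 0 1;0 .125 -.03 0 0 0 1;0 .128 -.01 0 0 0 1;0 0 0 0 0 0 1;0 0 0 0 0 0 1'
python3 - <<'E'
from h import *
from bench import *
import cv2
a=snapshot('scene');b=snapshot('side');w=snapshot('wrist')
f=lambda s,x,y,W,H:cv2.resize(s['img'][y:y+H,x:x+W],(266,400))
cv2.imwrite('pics/m1.png',np.hstack([f(a,210,170,110,165),f(b,205,120,110,165),cv2.resize(w['img'],(266,200)).repeat(2,0)])[:,:,::-1])
E
```

```text
time: 6.55
tool_pos: [501.6, 187.6, 305.5]
tcp_rot: [-179.9, -0.0, 111.0]
ft_force: [0.1, 1.0, -3.3]
finger_gap: 10.0
grip_force: 48.9
```

View pics/m1.png

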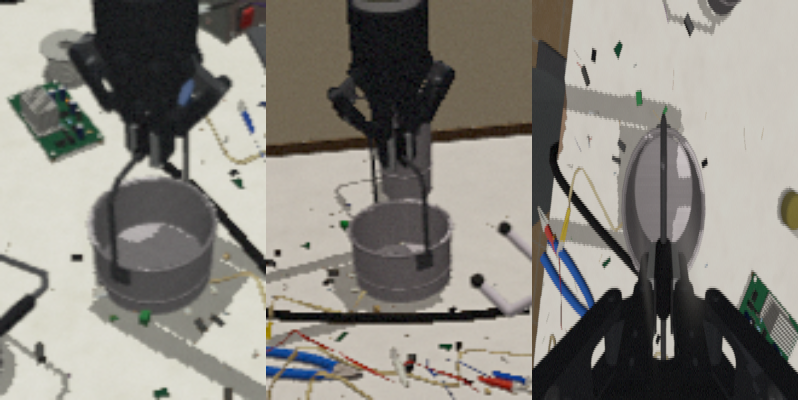

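The bail is upright and the pail is standing: in the crops the bail wires are vertical over the rim, and the wrist view shows the bar centred. I'll dwell briefly, then lift.

```bash
python3 -m jog '0 0 .01 0 0 0 1;0 0 0 0 0 0 1;0 0 0 0 0 0 1;0 0 0 0 0 0 1;0 0 -.05 0 0 0 1'
python3 -m jog '0 0 -.12 0 0 0 1;0 0 -.2 0 0 0 1;0 0 -.25 0 0 0 1;0 0 -.2 0 0 0 1;0 0 -.07 0 0 0 1'
python3 -m jog '0 0 0 0 0 .05 1;0 0 0 0 0 .1 1;0 0 0 0 0 .1 1;0 0 0 0 0 .1 1;0 0 0 0 0 .1 1'
python3 -m jog '0 0 0 0 0 .1 1;0 0 0 0 0 .1 1;0 0 0 0 0 .08 1;0 0 0 0 0 .047 1;0 0 0 0 0 0 1'
```

```text
time: 7.32
tool_pos: [501.5, 187.5, 309.7]
tcp_rot: [-179.9, -0.0, 111.0]
ft_force: [-0.3, -0.1, -3.5]
finger_gap: 9.9
grip_force: 48.9
time: 7.95
tool_pos: [502.2, 187.7, 396.4]
tcp_rot: [179.8, 0.0, 111.0]
ft_force: [-0.2, -0.4, -4.6]
finger_gap: 9.8
grip_force: 48.9
time: 8.57
tool_pos: [501.7, 187.5, 393.4]
tcp_rot: [-179.9, 0.0, 83.8]
ft_force: [-0.5, -0.1, -5.0]
finger_gap: 10.2
grip_force: 48.9
time: 9.2
tool_pos: [501.7, 187.5, 393.5]
tcp_rot: [-179.9, 0.0, 64.4]
ft_force: [0.3, -0.3, -4.2]
finger_gap: 10.4
grip_force: 48.9
```

```bash
python3 -m jog '-.1 .04 0 0 0 0 1;-.18 .07 0 0 0 0 1;-.22 .085 0 0 0 0 1;-.22 .085 0 0 0 0 1;-.22 .085 0 0 0 0 1'
python3 -m jog '-.22 .085 0 0 0 0 1;-.22 .085 0 0 0 0 1;-.22 .085 0 0 0 0 1;-.22 .085 0 0 0 0 1;-.22 .085 0 0 0 0 1'
python3 -m jog '-.22 .08 0 0 0 0 1;-.13 .05 0 0 0 0 1;-.06 .02 0 0 0 0 1;0 0 0 0 0 0 1;0 0 0 0 0 0 1'
python3 -m jog '0 0 0 0 0 0 1;0 0 0 0 0 0 1;0 0 0 0 0 0 1;0 0 0 0 0 0 1;0 0 0 0 0 0 1'
python3 - <<'E'
from h import *
from bench import *
import cv2
b=snapshot('side');w=snapshot('wrist');pickle.dump(w,open('w3.pkl','wb'));pickle.dump(b,open('b3.pkl','wb'))
cv2.imwrite('pics/m2.png',np.hstack([w['img'],cv2.resize(b['img'][150:350,240:354],(239,420))])[:,:,::-1])
for p in((565.1,-75.3,214.8),(534,-140.3,214.8),(571.2,-118.2,200)):print(proj(w,p),proj(b,p))
print(sense()['tool_pos'],sense()['tcp_rot'])
E
```

```text
time: 9.82
tool_pos: [493.8, 85.0, 394.3]
tcp_rot: [180.0, 0.0, 64.4]
ft_force: [0.1, -0.2, -4.3]
finger_gap: 10.2
grip_force: 48.9
time: 10.45
tool_pos: [484.3, -32.5, 394.3]
tcp_rot: [180.0, 0.0, 64.4]
ft_force: [-0.6, 0.1, -3.9]
finger_gap: 10.1
grip_force: 48.9
time: 11.08
tool_pos: [480.9, -73.5, 394.1]
tcp_rot: [-180.0, -0.0, 64.4]
ft_force: [0.1, 0.1, -4.0]
finger_gap: 9.9
grip_force: 48.9
time: 11.7
tool_pos: [480.8, -74.0, 394.2]
tcp_rot: [180.0, -0.0, 64.4]
ft_force: [-1.1, -0.1, -3.8]
finger_gap: 10.0
grip_force: 48.9
[460.1 187. ] [303.3 213.7]
[439.5 337. ] [291.9 235.3]
[484.6 253.9] [310.8 233.1]
[480.80898989 -74.00847734 394.16947063] [-1.79994406e+02  1.68916422e-03  6.44146932e+01]
```

View pics/m2.png

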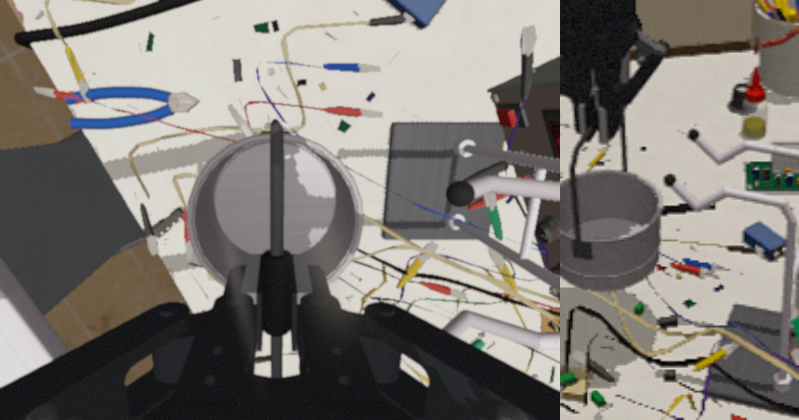

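The near tip is at (460,193), against a predicted (460,187), about 2 mm off sideways. The arms run parallel to the approach, so I'll advance.

```bash
python3 -m jog '-.02 .05 0 0 0 0 1;0 .08 0 0 0 0 1;0 .11 0 0 0 0 1;0 .12 0 0 0 0 1;0 .12 0 0 0 0 1'
python3 -m jog '0 .12 0 0 0 0 1;0 .12 0 0 0 0 1;0 .11 0 0 0 0 1;0 .08 0 0 0 0 1;0 .05 0 0 0 0 1'
python3 -m jog '0 .035 0 0 0 0 1;0 0 0 0 0 0 1;0 0 0 0 0 0 1;0 0 0 0 0 0 1;0 0 0 0 0 0 1'
python3 - <<'E'
from h import *
from bench import *
import cv2
b=snapshot('side');w=snapshot('wrist')
cv2.imwrite('pics/m3.png',np.hstack([w['img'],cv2.resize(b['img'][150:350,260:374],(239,420))])[:,:,::-1])
st=sense();print(st['tool_pos']-[571.2,-118.2,0]);print(proj(b,[571.2,-118.2,200]),proj(b,st['tool_pos']-[0,0,155.3]))
E
```

```text
time: 12.42
tool_pos: [524.2, -97.0, 394.1]
tcp_rot: [180.0, 0.0, 64.4]
ft_force: [-0.1, 0.0, -3.5]
finger_gap: 10.1
grip_force: 48.9
time: 13.05
tool_pos: [567.0, -117.5, 394.1]
tcp_rot: [-180.0, 0.0, 64.4]
ft_force: [-0.0, 0.3, -4.7]
finger_gap: 10.1
grip_force: 48.9
time: 13.68
tool_pos: [569.6, -118.7, 394.2]
tcp_rot: [180.0, -0.0, 64.4]
ft_force: [-0.1, 0.3, -4.5]
finger_gap: 10.2
grip_force: 48.9
[ -1.55517327  -0.54235932 394.23856294]
[310.8 233.1] [310.1 214.9]
```

View pics/m3.png

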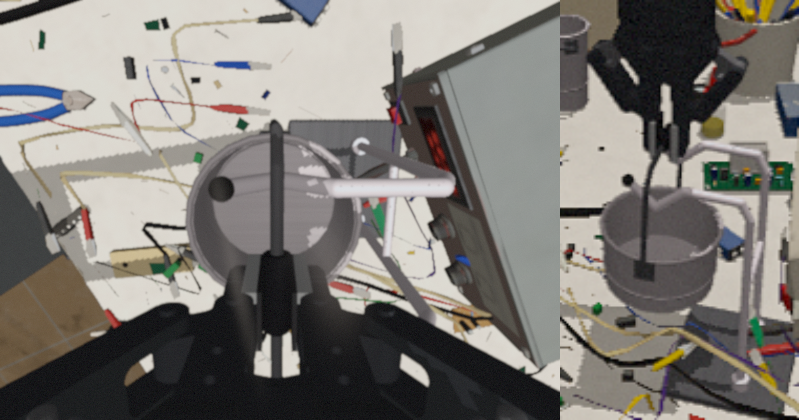

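The bar (x≈277) lies between the tip (221,187) and the rear bend (330,187), above the V. I'll lower it.

```bash
python3 -m jog '0 0 .06 0 0 0 1;0 0 .1 0 0 0 1;0 0 .1 0 0 0 1;0 0 .05 0 0 0 1;0 0 0 0 0 0 1'
python3 -m jog '0 0 .03 0 0 0 1;0 0 .02 0 0 0 1;0 0 .02 0 0 0 1;0 0 0 0 0 0 1;0 0 0 0 0 0 1'
```

```text
time: 14.4
tool_pos: [569.5, -118.7, 362.3]
tcp_rot: [-179.9, 0.0, 64.4]
ft_force: [-0.3, -0.5, -4.1]
finger_gap: 10.1
grip_force: 48.9
time: 15.02
tool_pos: [570.2, -119.0, 357.1]
tcp_rot: [179.8, -0.0, 64.4]
ft_force: [4.9, -1.8, -0.1]
finger_gap: 10.0
grip_force: 49.4
```

The bar has landed on the front slope of the V, because the reaction pushes along +x. I'll shift inward and seat it.

```bash
python3 -m jog '0 .02 0 0 0 0 1;0 .01 .01 0 0 0 1;0 0 .01 0 0 0 1;0 0 0 0 0 0 1;0 0 0 0 0 0 1'
```

```text
time: 15.65
tool_pos: [571.6, -119.6, 356.5]
tcp_rot: [-179.9, 0.0, 64.4]
ft_force: [-14.0, 4.5, 18.3]
finger_gap: 10.4
grip_force: 51.6
```

```bash
python3 -m jog '0 -.015 -.01 0 0 0 1;0 0 0 0 0 0 1;0 0 0 0 0 0 1' 20
python3 -m jog '0 0 0 0 0 0 .75;0 0 0 0 0 0 .6;0 0 0 0 0 0 .5;0 0 0 0 0 0 .4;0 0 0 0 0 0 .3'
```

```text
time: 16.02
tool_pos: [570.9, -119.3, 356.7]
tcp_rot: [180.0, -0.0, 64.4]
ft_force: [-5.2, 0.5, 11.0]
finger_gap: 10.2
grip_force: 50.5
time: 16.65
tool_pos: [571.0, -119.4, 354.9]
tcp_rot: [-180.0, 0.0, 64.4]
ft_force: [0.3, 0.5, 0.5]
finger_gap: 29.8
grip_force: 0.0
```

Released with no residual force. I'll retreat straight up and check.

```bash
python3 -m jog '0 0 -.1 0 0 0 .3;0 0 -.2 0 0 0 .3;0 0 -.4 0 0 0 .3;0 0 -.4 0 0 0 .3;0 0 -.2 0 0 0 .3'
python3 -m jog '0 0 0 0 0 0 .3;0 0 0 0 0 0 .3;0 0 0 0 0 0 .3;0 0 0 0 0 0 .3;0 0 0 0 0 0 .3'
python3 -m jog '0 0 0 0 0 0 .3;0 0 0 0 0 0 .3;0 0 0 0 0 0 .3;0 0 0 0 0 0 .3;0 0 0 0 0 0 .3'
python3 - <<'E'
from h import *
from bench import *
import cv2
b=snapshot('side');w=snapshot('wrist')
cv2.imwrite('pics/m4.png',np.hstack([w['img'],cv2.resize(b['img'][150:350,260:374],(239,420))])[:,:,::-1])
E
```

```text
time: 17.27
tool_pos: [571.2, -119.5, 489.8]
tcp_rot: [179.7, -0.1, 64.4]
ft_force: [-0.0, -0.4, -0.1]
finger_gap: 29.5
grip_force: 0.0
time: 17.9
tool_pos: [571.0, -119.4, 484.6]
tcp_rot: [-179.9, 0.0, 64.4]
ft_force: [-0.1, -1.2, -0.7]
finger_gap: 29.8
grip_force: 0.0
time: 18.52
tool_pos: [571.1, -119.4, 485.2]
tcp_rot: [-180.0, 0.0, 64.4]
ft_force: [-0.4, 0.3, 0.3]
finger_gap: 30.0
grip_force: 0.0
```

View pics/m4.png

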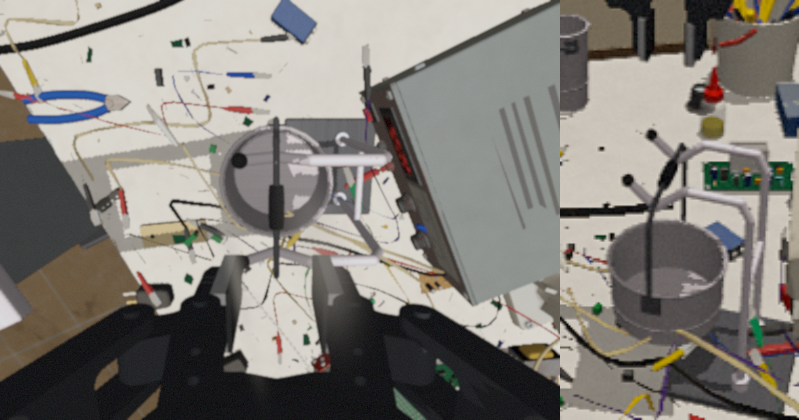

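The pail hangs level and still. The bar at (277,200) crosses both arms at the Vs, with the sleeve midway between them and the gripper clear.

```bash
python3 -c "from bench import *
print(hand_in())"
```

```text
the job is handed in; nothing more can be done
None
```

The low pail's bail was swung upright on the bench, the pail now hangs level and still from both arms of the stand, the tall pail was never approached, and the job was handed in at about 19 s with no verdict returned.

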